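Centre the egg cup on its serving stand

TASK

The egg cup stands badly off-centre on its little round wooden serving stand. Nudge it to the middle of the stand (to within half a centimetre) with light, slow pushes or taps of the fingertips, without gripping or lifting it, rocking it over or letting it fall. Leave the other things on the worktop where they are.

Things in the scene. Friction and masses are not known exactly. Their poses are not given: they have to be found in the camera images.
- eggcup: white egg cup with a boiled egg in it, one rigid piece, round about its z axis (up), about 0.13 kg. Origin at the centre of the underside of its 40 mm foot; narrow stem, cup, then the egg (41 mm across) up to 66 mm. It slides easily on the stand (friction about 0.3, under 1 N moves it) but is top-heavy: pushed on the egg or struck fast it rocks or falls
- eggcup_rim (a point): centre of the cup's rim, its widest part (48 mm across), 40 mm above the foot's underside. An upright finger lowered to 15 to 25 mm above the stand's top meets the rim first, low enough to slide the cup. More than about 5 N on the cup, or any squeeze between fingers, is too rough
- stand: round wooden serving stand, heavy, does not move; origin at the centre of its underside on the worktop. Foot 72 mm across, waisted stem, flat round top without a lip 90 mm across, 46 mm above the worktop. Its yaw means nothing
- stand_top (a point): centre of the stand's flat top face, 46 mm above the worktop: the underside of the egg cup's foot belongs here
- mug: striped mug, 86 mm across, 90 mm tall, origin at the centre of its underside; bystander behind the stand
- pepper_jar: small spice jar with a screw cap, 45 mm across, 100 mm tall, origin at the centre of its underside; bystander behind the stand
- cream_pot: squat screw-lidded pot, 58 mm across, 50 mm tall, origin at the centre of its underside; bystander left of the stand
- garlic: garlic bulb, 60 mm across, 58 mm tall, origin at the centre of its underside; bystander left of the stand
- teaspoon: teaspoon lying along its own x axis, 130 x 26 x 11 mm, origin under its centre; bystander right of the stand
- bag_clip: flat bag clip, 56 x 94 x 8 mm, origin under its centre; bystander between the robot and the stand
Things that resemble listed ones, but are neither listed nor needed, are in the scene too. Leave any orange look-alike of the eggcup alone.

How it is judged:
At the end, for the whole second after the job is handed in: The egg cup stands upright (within 0.06 rad) and at rest on the stand's top, its axis within 6 mm of the stand's axis, and nothing touches it (horizontal distance between eggcup and stand_top below 0.006 m and z of eggcup in the frame of stand_top between -0.003 and 0.003 m and angle between eggcup's own z axis and vertical below 0.06 rad and linear speed of eggcup below 0.01 m/s).
It fails at once if the egg cup is rocked by more than 0.2 rad (angle between eggcup's own z axis and vertical above 0.2 rad).
It fails at once if the egg cup is lifted more than 6 mm off the stand (z of eggcup in the frame of stand_top above 0.006 m).
It fails at once if the egg cup falls off the stand (z of eggcup in the frame of stand_top below -0.006 m).
It fails at once if the egg cup is gripped or pushed roughly (more than 6 N from the robot) (contact force between any of the fingers, the arm and eggcup above 6 N).
It fails at once if another thing on the worktop is moved by more than 15 mm (distance of any of mug, pepper_jar, cream_pot, garlic, teaspoon, bag_clip from where it was at the start of the episode above 0.015 m).
It also fails if it takes over 42 s, if anything falls off the work surface, if the arm or the gripper's body presses on something with over 40 N, if the wrist force passes 120 N, or if a joint passes its speed limit or range.

ROBOT

A 6-joint arm with a two-finger parallel gripper is mounted at the origin on a cart in front of the work surface, level with it; the furniture and walls round the work are solid. World frame = base frame: x ahead of the robot, y to its left, z up, the work surface at z = 0. Lengths are in m, angles in rad, forces in N, time in s.
With the tool pointing down it reaches from about 0.325 to 0.85 m from the base axis. Payload 4.4 kg.
Tool frame: the origin (TCP) lies at the very end of the fingers, on their centre line; the grasp point (between the pads) lies 19 mm behind it; x points along the fingers, z is the direction in which the jaws open and shut, and the axes are right-handed (so a half turn about x gives the same grasp; the last joint's range is limited). The gripper opens to 94 mm and grips with 3 to 60 N. Pads are 16 mm wide; open, the fingers measure 119 mm over their backs; the gripper's body (75 mm by 177 mm) begins 78 mm behind the grasp point.
Start: joints at [0.98, 0.207, 1.542, -0, 1.393, -0.15], TCP at [0.245, 0.52, 0.205] pointing down, gripper open.
Joint ranges: [-2.73, 2.73], [-0.86, 2.22], [0.23, 2.46], [-1.11, 4.25], [0.08, 2.63], [-2.82, 2.82]. Speed limits (rad/s): [2.79, 2.79, 3.14, 3.14, 3.14, 3.14].

INTERFACE

Orientations are given as a unit quaternion [x, y, z, w].
In Python, from rig import get_obs, vision, sign_off gives the robot as it stands.
- The arm moves only by the tool step_arm, never from a script. Its argument "moves" is a list of rows, each an object of numbers: "tx", "ty", "tz": the shift along the tool's x, y, z in m; "twist": the turn about the tool's x in degrees; "fingers": the finger opening in m, from 0 to 0.094. A call has 1 to 20 rows; each row shifts and turns the commanded pose from where the row before left it, along the tool's axes as they then stand; what a row does not reach is not made up. A row lasts 1/12 s, in which the tool goes at most 41.7 mm and 7.16 degrees, less where a joint would pass 70% of its speed; a pose out of reach is approached as far as the arm can. A call with a gripper value outside its range is refused whole. The fingers move at their own pace and stop on an object; the grip force is fixed at half the most. Time passes only in rows, so rows that do not move let the fingers close. It gives the time, the measured TCP pose, the force and the opening at its end, in the units of the state.
- get_obs(): the state, without advancing time (a new reading comes with each control period).
- vision.capture(name): name is "scene" or "top"; returns the picture (400x640x3 uint8, red, green, blue); there is no depth.
- vision.camera_model(name): a dict with "fx", "fy", "cx", "cy" (pixels), "k1" (the pictures are not rectified: a ray, as slopes to the right and down, at radius r is drawn at 1 + k1 r^2 times it, then the intrinsics apply), "camera_from_world" (4x4, takes a point from world to camera coordinates). Camera axes: x right, y up, looking along -z (the intrinsics and any distortion apply to the point x, -y, -z); pixel columns grow to the right and rows downward; lengths in m; the calibration is good to about 2 mm. A picture is of the moment at which its call begins. camera_model takes no time and is no camera call.
- sign_off(): hands the job in, once; it reports no verdict.
Trained networks look in the newest picture that a camera, given by its name, has taken for a name from the list of things; names that differ only in an ending like _2 or _b are one class to them, and where a whole thing is asked for, a point or a joint stands for the part that bears it (a point fixed in the world has none). Each returns a list of dicts, best first, with "p" (0 to 1); they miss things now and then, are a little off and sometimes report something else, mostly with a low value. They report only what shows in the picture. A call takes as long as a camera call. They do not tell look-alikes from the thing itself.
- vision.find_in(camera, name): "position" ([row, column] as shares, 0 to 1, of the picture: columns of its width, rows of its height, amid what is visible of it).
- vision.pinpoint(camera, name): "position" ([row, column] as shares, 0 to 1, of the picture: columns of its width, rows of its height: a listed point, or the origin of a listed thing).
The state is a dict: "time": time; "qpos": joint angles; "joint_velocities": joint speeds; "effort": joint torques, N m; "tool_pos": TCP position; "eef_rot": TCP orientation; "ft_force": force on the tool from outside, world axes, zero at the start; "moment": the same for the moment, N m; "width": finger opening in m.
Only numpy, scipy, OpenCV 4.12 (cv2) and the standard library are available. Lean on these libraries where they do the work, as an engineer would, in place of code of your own. Each camera call takes 0.05 s, during which the arm holds its last target. There are 200 camera calls.

## Working session

There is one attempt and no reset: what is moved stays moved. The work goes in short steps, Python scripts to look and compute and a tool call to move; the robot and the scene stay as the last step left them, time stands still between calls to the robot, and variables do not carry over. Pictures are saved under pics/ and viewed, about 8 in all and at most 12, crops included, and the job is handed in when it is done.

Besides the shell and the picture viewer there is one more tool, called as name(argument=value, ...) on one line, values as JSON. step_arm: Moves the arm, as the interface text tells. Its arguments: {"type":"object","properties":{"moves":{"type":"array"}},"required":["moves"]}

```bash
ls; mkdir -p pics; cat > h.py <<'E'
import numpy as np,cv2
from rig import get_obs,vision,sign_off
from scipy.spatial.transform import Rotation as R
def ray(cam,pos):
    m=vision.camera_model(cam);T=np.array(m["camera_from_world"])
    u=np.array([(pos[1]*640-m["cx"])/m["fx"],(pos[0]*400-m["cy"])/m["fy"]])
    s=u.copy()
    for _ in range(30): s=u/(1+m["k1"]*(s@s))
    d=T[:3,:3].T@np.array([s[0],-s[1],-1]); return -T[:3,:3].T@T[:3,3],d/np.linalg.norm(d)
def atz(cam,pos,z):
    o,d=ray(cam,pos);return o+d*(z-o[2])/d[2]
def tri(p1,p2):
    (o1,d1),(o2,d2)=ray("scene",p1),ray("top",p2)
    A=np.stack([d1,-d2],1);t=np.linalg.lstsq(A,o2-o1,rcond=None)[0]
    a,b=o1+t[0]*d1,o2+t[1]*d2
    return (a+b)/2,np.linalg.norm(a-b)
def proj(cam,P):
    m=vision.camera_model(cam);T=np.array(m["camera_from_world"])
    c=T[:3,:3]@np.array(P)+T[:3,3];s=np.array([c[0],-c[1]])/-c[2];s=s*(1+m["k1"]*(s@s))
    return s*[m["fx"],m["fy"]]+[m["cx"],m["cy"]]
E
python3 - <<'E'
from h import *
ims=[]
for c in("scene","top"):
    im=vision.capture(c);cv2.imwrite(f"pics/{c}0.png",im[:,:,::-1])
    m=vision.camera_model(c);print(c,[m[k] for k in("fx","fy","cx","cy","k1")],np.round(-np.array(m["camera_from_world"])[:3,:3].T@np.array(m["camera_from_world"])[:3,3],3))
Z={"eggcup":.046,"eggcup_rim":.086,"stand_top":.046,"stand":0,"cream_pot":0,"garlic":0,"mug":0,"pepper_jar":0,"teaspoon":0,"bag_clip":0}
for n,z in Z.items():
    for c in("scene","top"):
        for d in vision.pinpoint(c,n)[:3]:
            p=d["position"];print(n,c,round(d["p"],2),np.round([p[1]*640,p[0]*400],1),np.round(atz(c,p,z)[:2],4))
o=get_obs();print(o["time"],o["tool_pos"],o["eef_rot"],R.from_quat(o["eef_rot"]).as_matrix().round(3),o["ft_force"])
E
```

```text
pics
scene [436.0689690536793, 436.0689690536793, 319.04832571916535, 194.87589530855257, -0.04463432737972637] [-0.051 -0.575  0.488]
top [362.04686662998887, 362.04686662998887, 324.3897567623087, 192.79325767253064, 0.027104704587173175] [ 0.446 -0.104  0.933]
eggcup scene 0.91 [309.6 223.9] [ 0.562  -0.1202]
eggcup scene 0.75 [262.7 224.8] [ 0.5028 -0.047 ]
eggcup scene 0.63 [245.8 287.3] [ 0.3386 -0.159 ]
eggcup top 0.87 [293.9 224.7] [ 0.5026 -0.0439]
eggcup top 0.57 [311.  182.4] [ 0.6087 -0.0822]
eggcup top 0.52 [321.8 272.4] [ 0.3906 -0.1152]
eggcup_rim scene 0.68 [257.7 209.2] [ 0.4918 -0.0464]
eggcup_rim scene 0.62 [306.6 212.4] [ 0.5384 -0.1305]
eggcup_rim scene 0.6 [243.5 267.2] [ 0.3373 -0.159 ]
eggcup_rim top 0.81 [308.5 180.5] [ 0.6058 -0.0771]
eggcup_rim top 0.77 [297.3 229.4] [ 0.4893 -0.0549]
eggcup_rim top 0.61 [321.1 277.3] [ 0.3821 -0.1134]
stand_top scene 0.82 [274.4 227. ] [ 0.5102 -0.0714]
stand_top top 0.64 [307.4 223.6] [ 0.5062 -0.0767]
stand scene 0.67 [274.2 245.6] [ 0.5115 -0.0676]
stand top 0.67 [310.3 224.9] [ 0.5061 -0.0828]
cream_pot scene 0.93 [235
[... 270 characters left out ...]
p 0.8 [282.7 118.6] [7.887e-01 4.000e-04]
pepper_jar scene 0.92 [325.1 207.5] [ 0.7103 -0.0562]
pepper_jar top 0.72 [300.7 147.5] [ 0.7104 -0.0507]
pepper_jar top 0.65 [296.1 225.4] [ 0.5039 -0.0466]
pepper_jar top 0.28 [376.  228.6] [ 0.5014 -0.2521]
teaspoon scene 0.48 [345.3 282.6] [ 0.495  -0.2501]
teaspoon top 0.72 [377.8 228.2] [ 0.5026 -0.2567]
bag_clip scene 0.9 [208.2 260.2] [0.3959 0.0009]
bag_clip top 0.81 [273.7 268.4] [0.3945 0.0054]
bag_clip top 0.73 [307.3 223.5] [ 0.5096 -0.0752]
1.1 [0.24534188 0.52001773 0.20543197] [-0.37859352  0.59724373  0.37858128  0.59719602] [[-0.    -0.904  0.427]
 [-0.     0.427  0.904]
 [-1.     0.    -0.   ]] [ 0.81497556 -0.39503037  0.92556402]
```

```bash
python3 -c "
import cv2,numpy as np
a=cv2.imread('pics/scene0.png');b=cv2.imread('pics/top0.png');cv2.imwrite('pics/both0.png',cv2.resize(np.vstack([a,b]),None,fx=.75,fy=.75,interpolation=cv2.INTER_AREA))"
```

```text
(no output)
```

View pics/both0.png

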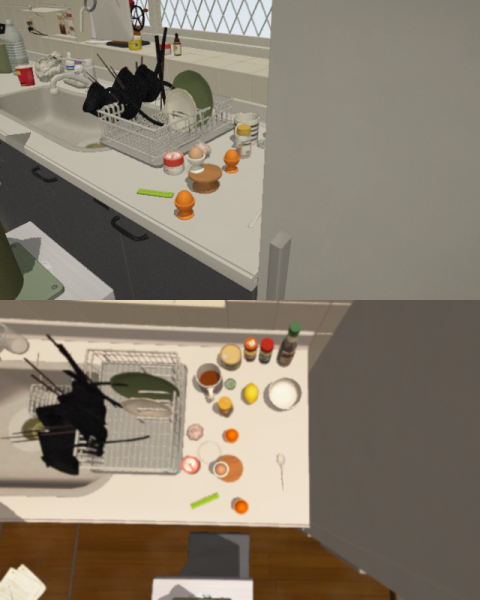

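The cup stands white at about (294,225) in the top picture, left of the stand centre at (307,224). An orange look-alike sits on each side of it. Next I'll refine the offset.

```bash
cat > ov.py <<'E'
from h import *
import sys
def overlay(tag,cup,st,live=True):
    out=[]
    for c in("top","scene"):
        im=vision.capture(c) if live else cv2.imread(f"pics/{c}0.png")[:,:,::-1]
        cv2.imwrite(f"pics/{c}{tag}.png",im[:,:,::-1])
        u=proj(c,[*st,.06]);x0,y0=int(u[0]-40),int(u[1]-42);k=8 if c=="top" else 8
        cr=cv2.resize(np.ascontiguousarray(im[y0:y0+70,x0:x0+80,::-1]),None,fx=5,fy=5,interpolation=cv2.INTER_CUBIC)
        raw=cr.copy()
        for (xy,z,r,col) in((st,.046,.045,(255,0,0)),(cup,.086,.024,(0,255,0)),(cup,.046,.02,(0,0,255))):
            pts=[(proj(c,[xy[0]+r*np.cos(a),xy[1]+r*np.sin(a),z])-[x0,y0]+.5)*5 for a in np.linspace(0,6.283,60)]
            cv2.polylines(cr,[np.int32(pts)],True,col,1)
        out.append(np.hstack([raw,cr]))
    v=np.vstack(out);s=min(800/v.shape[1],600/v.shape[0]);cv2.imwrite(f"pics/ov{tag}.png",cv2.resize(v,None,fx=s,fy=s,interpolation=cv2.INTER_AREA))
E
python3 -c "
from ov import *
g=lambda a,b:tri([a[1]/400,a[0]/640],[b[1]/400,b[0]/640])
print('cup',g((262.7,224.8),(293.9,224.7)),'rim',g((257.7,209.2),(297.3,229.4)),'st',g((274.4,227),(307.4,223.6)))
overlay('A',(.503,-.0455),(.508,-.074),False)"
```

```text
cup (array([ 0.50345045, -0.04470459,  0.04483668]), np.float64(0.0023240255569642473)) rim (array([ 0.48755796, -0.05359288,  0.09028662]), np.float64(0.004519042612804804)) st (array([ 0.50549481, -0.07644701,  0.05004813]), np.float64(0.0011843326561817216))
```

View pics/ovA.png

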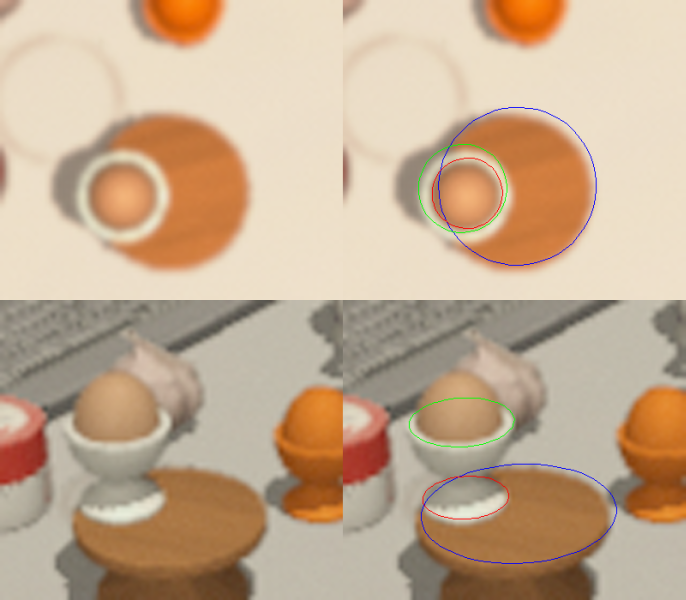

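```bash
cat > fit.py <<'E'
from h import *
from scipy.optimize import minimize
def fit(im,c,xy,z,r,ang=(0,360)):
    im=cv2.GaussianBlur(im.astype(np.float32),(0,0),.6);a=np.radians(np.arange(*ang,3))
    def samp(p,rr):
        q=np.array([proj(c,[p[0]+rr*np.cos(t),p[1]+rr*np.sin(t),z]) for t in a],np.float32)
        return cv2.remap(im,q[:,:1],q[:,1:],cv2.INTER_LINEAR)[:,0]
    f=lambda p:-np.minimum(np.linalg.norm(samp(p,r+.0025)-samp(p,r-.0025),axis=1),90).mean()
    g=[(f((xy[0]+i,xy[1]+j)),i,j) for i in np.arange(-.01,.011,.002) for j in np.arange(-.01,.011,.002)]
    b=min(g);s=minimize(f,[xy[0]+b[1],xy[1]+b[2]],method="Nelder-Mead",options=dict(xatol=1e-4,initial_simplex=[[xy[0]+b[1],xy[1]+b[2]],[xy[0]+b[1]+.001,xy[1]+b[2]],[xy[0]+b[1],xy[1]+b[2]+.001]]))
    return np.round(s.x,4),round(-s.fun,1)
def both(tag,cup,st,a=(-190,60)):
    for c in("top","scene"):
        im=cv2.imread(f"pics/{c}{tag}.png")[:,:,::-1]
        print(c,"stand",fit(im,c,st,.046,.045,a if c=="top" else (-200,20)),"rim",fit(im,c,cup,.086,.024,(0,360) if c=="top" else (-180,0)),"foot",fit(im,c,cup,.046,.020,(-180,-20)) if c=="scene" else "")
E
python3 -c "
from fit import *
both('0',(.5,-.046),(.505,-.075))"
```

```text
Traceback (most recent call last):
  File "fit.py", line 15, in both
    print(c,"stand",fit(im,c,st,.046,.045,a if c=="top" else (-200,20)),"rim",fit(im,c,cup,.086,.024,(0,360) if c=="top" else (-180,0)),"foot",fit(im,c,cup,.046,.020,(-180,-20)) if c=="scene" else "")
                    ~~~^^^^^^^^^^^^^^^^^^^^^^^^^^^^^^^^^^^^^^^^^^^^^^^^
  File "fit.py", line 9, in fit
    g=[(f((xy[0]+i,xy[1]+j)),i,j) for i in np.arange(-.01,.011,.002) for j in np.arange(-.01,.011,.002)]
        ~^^^^^^^^^^^^^^^^^^^
  File "fit.py", line 8, in <lambda>
    f=lambda p:-np.minimum(np.linalg.norm(samp(p,r+.0025)-samp(p,r-.0025),axis=1),90).mean()
                                                          ~~~~^^^^^^^^^^^
  File "fit.py", line 6, in samp
    q=np.array([proj(c,[p[0]+rr*np.cos(t),p[1]+rr*np.sin(t),z]) for t in a],np.float32)
                ~~~~^^^^^^^^^^^^^^^^^^^^^^^^^^^^^^^^^^^^^^^^^^^
  File "h.py", line 18, in proj
    m=vision.camera_model(cam);T=np.array(m["camera_from_world"])
ValueError: time passes only in moves, steps and waits
```

step_arm(moves=[{"fingers": 0.0,"twist": 7},{"twist": 7,"fingers": 0.0},{"twist": 7,"fingers": 0.0},{"twist": 7,"fingers": 0.0}])

```text
invalid input at $.moves[0]: expected keys tx, ty, tz, twist, fingers
```

```bash
sed -i 's/^def ray/import functools\nvision_model=functools.cache(lambda c:vision.camera_model(c))\ndef ray/; s/m=vision.camera_model(cam)/m=vision_model(cam)/' h.py; sed -i 's/a=(-190,60)/a=(-210,30)/;s/else (-200,20)/else a/' fit.py
python3 -c "
from fit import *
both('0',(.5,-.046),(.505,-.075))"
```

```text
top stand (array([ 0.5051, -0.071 ]), np.float64(89.9)) rim (array([ 0.4999, -0.0514]), np.float64(73.3)) foot 
scene stand (array([ 0.5018, -0.0769]), np.float64(53.0)) rim (array([ 0.5063, -0.0424]), np.float64(60.8)) foot (array([ 0.4996, -0.0483]), np.float64(88.6))
```

```bash
sed -i 's/,90)/,250)/' fit.py
python3 -c "
from fit import *
both('0',(.5,-.048),(.505,-.075))
both('0',(.5,-.048),(.505,-.075),(-180,0))"
```

```text
top stand (array([ 0.5045, -0.0709]), np.float64(99.8)) rim (array([ 0.4991, -0.0515]), np.float64(77.9)) foot 
scene stand (array([ 0.5011, -0.0776]), np.float64(55.7)) rim (array([ 0.4997, -0.0486]), np.float64(68.0)) foot (array([ 0.5  , -0.047]), np.float64(104.8))
top stand (array([ 0.5041, -0.0709]), np.float64(100.9)) rim (array([ 0.4991, -0.0515]), np.float64(77.9)) foot 
scene stand (array([ 0.4982, -0.0791]), np.float64(61.0)) rim (array([ 0.4997, -0.0486]), np.float64(68.0)) foot (array([ 0.5  , -0.047]), np.float64(104.8))
```

step_arm(moves=[{"tx": -0.04,"ty": 0,"tz": 0,"twist": 7.15,"fingers": 0},{"tx": -0.04,"ty": 0,"tz": 0,"twist": 7.15,"fingers": 0},{"tx": -0.04,"ty": 0,"tz": 0,"twist": 7.15,"fingers": 0},{"tx": -0.04,"ty": 0,"tz": 0,"twist": 7.15,"fingers": 0},{"tx": 0,"ty": 0,"tz": 0,"twist": 7.15,"fingers": 0},{"tx": 0,"ty": 0,"tz": 0,"twist": 7.15,"fingers": 0},{"tx": 0,"ty": 0,"tz": 0,"twist": 7.15,"fingers": 0},{"tx": 0,"ty": 0,"tz": 0,"twist": 7.15,"fingers": 0},{"tx": 0,"ty": 0,"tz": 0,"twist": 7.15,"fingers": 0}])

```text
time: 1.85
tool_pos: [0.2453, 0.52, 0.3656]
eef_rot: [-0.0, 0.707, 0.0, 0.707]
ft_force: [0.2, -0.7, 1.0]
width: 0.0373
```

step_arm(moves=[{"tx": 0,"ty": -0.0365,"tz": 0.0125,"twist": 0,"fingers": 0},{"tx": 0,"ty": -0.0365,"tz": 0.0125,"twist": 0,"fingers": 0},{"tx": 0,"ty": -0.0365,"tz": 0.0125,"twist": 0,"fingers": 0},{"tx": 0,"ty": -0.0365,"tz": 0.0125,"twist": 0,"fingers": 0},{"tx": 0,"ty": -0.0365,"tz": 0.0125,"twist": 0,"fingers": 0},{"tx": 0,"ty": -0.0365,"tz": 0.0125,"twist": 0,"fingers": 0},{"tx": 0,"ty": -0.0365,"tz": 0.0125,"twist": 0,"fingers": 0},{"tx": 0,"ty": -0.0365,"tz": 0.0125,"twist": 0,"fingers": 0},{"tx": 0,"ty": -0.0365,"tz": 0.0125,"twist": 0,"fingers": 0},{"tx": 0,"ty": -0.0365,"tz": 0.0125,"twist": 0,"fingers": 0},{"tx": 0,"ty": -0.0365,"tz": 0.0125,"twist": 0,"fingers": 0},{"tx": 0,"ty": -0.0365,"tz": 0.0125,"twist": 0,"fingers": 0},{"tx": 0,"ty": -0.0365,"tz": 0.0125,"twist": 0,"fingers": 0},{"tx": 0,"ty": -0.0365,"tz": 0.0125,"twist": 0,"fingers": 0},{"tx": 0,"ty": 0,"tz": 0,"twist": 0,"fingers": 0}])

```text
time: 3.1
tool_pos: [0.4252, 0.0045, 0.365]
eef_rot: [-0.0, 0.707, -0.002, 0.707]
ft_force: [0.1, -0.0, -0.2]
width: 0.0006
```

step_arm(moves=[{"tx": 0,"ty": 0,"tz": 0.023,"twist": -5,"fingers": 0},{"tx": 0.0,"ty": 0,"tz": 0.023,"twist": -5,"fingers": 0},{"tx": 0.03,"ty": 0,"tz": 0.023,"twist": 0,"fingers": 0},{"tx": 0.035,"ty": 0,"tz": 0,"twist": 0,"fingers": 0},{"tx": 0.035,"ty": 0,"tz": 0,"twist": 0,"fingers": 0},{"tx": 0.035,"ty": 0,"tz": 0,"twist": 0,"fingers": 0},{"tx": 0.035,"ty": 0,"tz": 0,"twist": 0,"fingers": 0},{"tx": 0.03,"ty": 0,"tz": 0,"twist": 0,"fingers": 0},{"tx": 0.015,"ty": 0,"tz": 0,"twist": 0,"fingers": 0},{"tx": 0,"ty": 0,"tz": 0,"twist": 0,"fingers": 0},{"tx": 0,"ty": 0,"tz": 0,"twist": 0,"fingers": 0}])

```text
time: 4.02
tool_pos: [0.4917, 0.0173, 0.15]
eef_rot: [-0.064, 0.705, 0.064, 0.704]
ft_force: [1.1, -0.5, 0.4]
width: 0.0003
```

```bash
python3 -c "
from ov import *
o=get_obs();print(o['tool_pos'].round(4) if hasattr(o['tool_pos'],'round') else o['tool_pos'],R.from_quat(o['eef_rot']).as_matrix().round(3))
overlay('B',(.500,-.047),(.5045,-.0715))"
```

```text
[0.4917 0.0173 0.15  ] [[-0.002 -0.181  0.984]
 [ 0.     0.984  0.181]
 [-1.     0.001 -0.002]]
```

View pics/ovB.png

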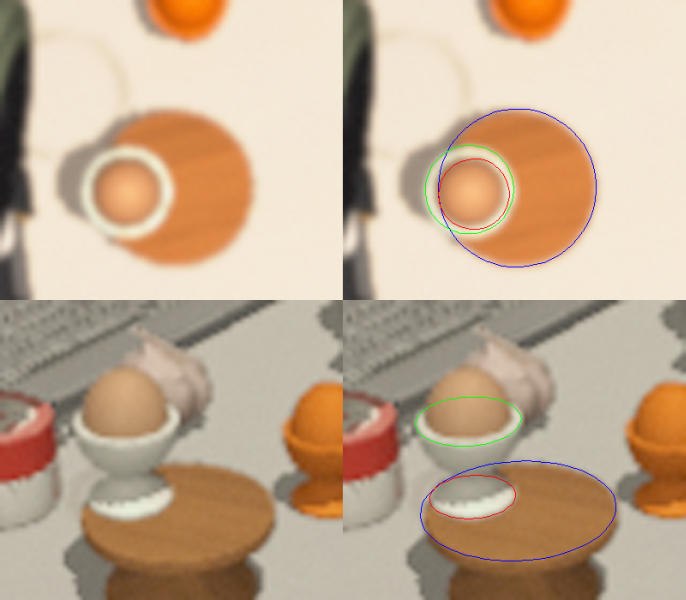

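step_arm(moves=[{"tx": 0.02,"ty": 0,"tz": -0.004,"twist": 0,"fingers": 0},{"tx": 0.02,"ty": 0,"tz": 0,"twist": 0,"fingers": 0},{"tx": 0.02,"ty": 0,"tz": 0,"twist": 0,"fingers": 0},{"tx": 0.014,"ty": 0,"tz": 0,"twist": 0,"fingers": 0},{"tx": 0.01,"ty": 0,"tz": 0,"twist": 0,"fingers": 0},{"tx": 0,"ty": -0.005,"tz": 0,"twist": 0,"fingers": 0},{"tx": 0,"ty": -0.005,"tz": 0,"twist": 0,"fingers": 0},{"tx": 0,"ty": -0.005,"tz": 0,"twist": 0,"fingers": 0},{"tx": 0,"ty": -0.004,"tz": 0,"twist": 0,"fingers": 0},{"tx": 0,"ty": -0.003,"tz": 0,"twist": 0,"fingers": 0},{"tx": 0,"ty": -0.002,"tz": 0,"twist": 0,"fingers": 0},{"tx": 0,"ty": -0.001,"tz": 0,"twist": 0,"fingers": 0},{"tx": 0,"ty": -0.001,"tz": 0,"twist": 0,"fingers": 0},{"tx": 0,"ty": -0.001,"tz": 0,"twist": 0,"fingers": 0},{"tx": 0,"ty": -0.001,"tz": 0,"twist": 0,"fingers": 0},{"tx": 0,"ty": 0,"tz": 0,"twist": 0,"fingers": 0}])

```text
time: 5.45
tool_pos: [0.4935, -0.0116, 0.0664]
eef_rot: [-0.064, 0.704, 0.064, 0.704]
ft_force: [0.0, 0.7, -0.2]
width: 0.0006
```

```bash
python3 -c "
from ov import *
o=get_obs();print(o['time'],o['tool_pos'].round(4),o['ft_force'])
overlay('C',(.4995,-.047),(.505,-.072))"
```

```text
5.45 [ 0.4935 -0.0116  0.0664] [ 0.00155841  0.71857177 -0.15518485]
```

View pics/ovC.png

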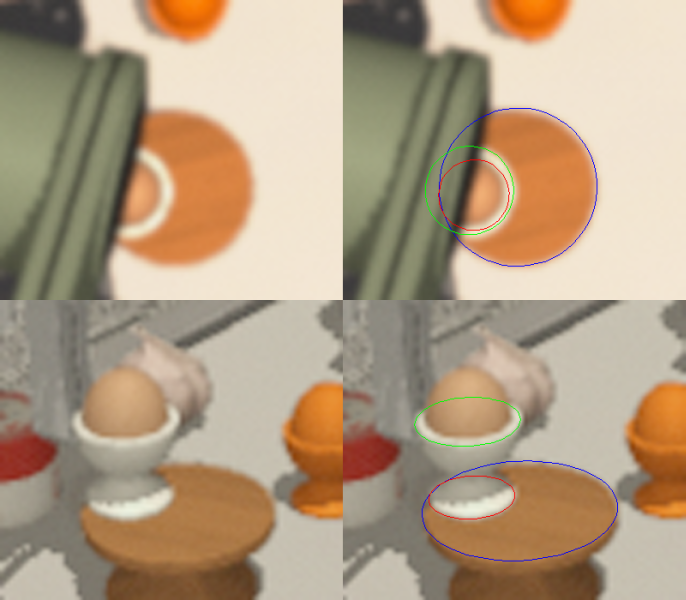

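The cup hasn't moved yet. The finger is next to its rim and in line with the push direction.

step_arm(moves=[{"tx": 0,"ty": -0.001,"tz": 0,"twist": 0,"fingers": 0},{"tx": 0,"ty": -0.001,"tz": 0,"twist": 0,"fingers": 0},{"tx": 0,"ty": -0.001,"tz": 0,"twist": 0,"fingers": 0},{"tx": 0,"ty": -0.001,"tz": 0,"twist": 0,"fingers": 0},{"tx": 0,"ty": -0.001,"tz": 0,"twist": 0,"fingers": 0},{"tx": 0,"ty": -0.001,"tz": 0,"twist": 0,"fingers": 0},{"tx": 0,"ty": -0.001,"tz": 0,"twist": 0,"fingers": 0},{"tx": 0,"ty": -0.001,"tz": 0,"twist": 0,"fingers": 0},{"tx": 0,"ty": -0.001,"tz": 0,"twist": 0,"fingers": 0},{"tx": 0,"ty": -0.001,"tz": 0,"twist": 0,"fingers": 0},{"tx": 0,"ty": -0.001,"tz": 0,"twist": 0,"fingers": 0},{"tx": 0,"ty": -0.001,"tz": 0,"twist": 0,"fingers": 0},{"tx": 0,"ty": -0.001,"tz": 0,"twist": 0,"fingers": 0},{"tx": 0,"ty": -0.001,"tz": 0,"twist": 0,"fingers": 0},{"tx": 0,"ty": 0,"tz": 0,"twist": 0,"fingers": 0}])

```text
time: 6.8
tool_pos: [0.4961, -0.0255, 0.0664]
eef_rot: [-0.064, 0.704, 0.064, 0.704]
ft_force: [-0.1, -0.0, -0.3]
width: 0.0006
```

```bash
python3 -c "
from ov import *
o=get_obs();p=o['tool_pos'];print(o['time'],p.round(4),o['ft_force'])
overlay('D',(p[0]+.181*.032,p[1]-.984*.032),(.505,-.072))"
```

```text
6.8 [ 0.4961 -0.0255  0.0664] [-0.09752718 -0.02537414 -0.33442695]
```

View pics/ovD.png

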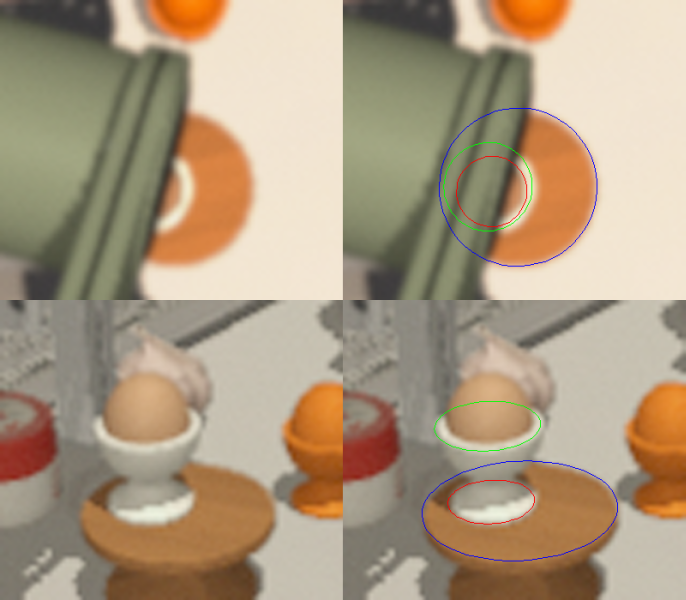

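step_arm(moves=[{"tx": 0,"ty": -0.001,"tz": 0,"twist": 0,"fingers": 0},{"tx": 0,"ty": -0.001,"tz": 0,"twist": 0,"fingers": 0},{"tx": 0,"ty": -0.001,"tz": 0,"twist": 0,"fingers": 0},{"tx": 0,"ty": -0.001,"tz": 0,"twist": 0,"fingers": 0},{"tx": 0,"ty": -0.001,"tz": 0,"twist": 0,"fingers": 0},{"tx": 0,"ty": -0.001,"tz": 0,"twist": 0,"fingers": 0},{"tx": 0,"ty": -0.001,"tz": 0,"twist": 0,"fingers": 0},{"tx": 0,"ty": -0.001,"tz": 0,"twist": 0,"fingers": 0},{"tx": 0,"ty": -0.001,"tz": 0,"twist": 0,"fingers": 0},{"tx": 0,"ty": -0.001,"tz": 0,"twist": 0,"fingers": 0},{"tx": 0,"ty": -0.001,"tz": 0,"twist": 0,"fingers": 0},{"tx": 0,"ty": -0.001,"tz": 0,"twist": 0,"fingers": 0},{"tx": 0,"ty": -0.001,"tz": 0,"twist": 0,"fingers": 0},{"tx": 0,"ty": -0.001,"tz": 0,"twist": 0,"fingers": 0},{"tx": 0,"ty": 0,"tz": 0,"twist": 0,"fingers": 0}])

```text
time: 8.15
tool_pos: [0.4986, -0.0393, 0.0665]
eef_rot: [-0.064, 0.704, 0.064, 0.704]
ft_force: [-0.1, -0.4, 0.5]
width: 0.0003
```

step_arm(moves=[{"tx": 0,"ty": 0.002,"tz": 0,"twist": 0,"fingers": 0},{"tx": 0,"ty": 0.006,"tz": 0,"twist": 0,"fingers": 0},{"tx": 0,"ty": 0.012,"tz": 0,"twist": 0,"fingers": 0},{"tx": 0,"ty": 0.018,"tz": 0,"twist": 0,"fingers": 0},{"tx": -0.03,"ty": 0.0,"tz": 0,"twist": 0,"fingers": 0},{"tx": -0.03,"ty": 0,"tz": 0,"twist": 0,"fingers": 0},{"tx": -0.03,"ty": 0,"tz": -0.03,"twist": 0,"fingers": 0},{"tx": -0.03,"ty": 0,"tz": -0.04,"twist": 0,"fingers": 0},{"tx": -0.03,"ty": 0,"tz": -0.04,"twist": 0,"fingers": 0},{"tx": 0,"ty": 0,"tz": -0.02,"twist": 0,"fingers": 0},{"tx": 0,"ty": 0,"tz": 0,"twist": 0,"fingers": 0}])

```text
time: 9.07
tool_pos: [0.3756, -0.0221, 0.2072]
eef_rot: [-0.064, 0.703, 0.063, 0.705]
ft_force: [1.4, 0.7, -0.8]
width: 0.0003
```

```bash
python3 -c "
from ov import *
from fit import both
o=get_obs();p=o['tool_pos'];print(o['time'],p.round(4),o['ft_force'])
overlay('E',(.504,-.0715),(.505,-.072))
both('E',(.504,-.0715),(.505,-.072),(-180,180))"
```

```text
9.0667 [ 0.3756 -0.0221  0.2072] [ 1.35767439  0.68095174 -0.75814282]
top stand (array([ 0.5044, -0.071 ]), np.float64(87.0)) rim (array([ 0.5042, -0.0718]), np.float64(96.6)) foot 
scene stand (array([ 0.4987, -0.0784]), np.float64(60.2)) rim (array([ 0.5094, -0.0648]), np.float64(69.1)) foot (array([ 0.5059, -0.0719]), np.float64(105.2))
```

View pics/ovE.png

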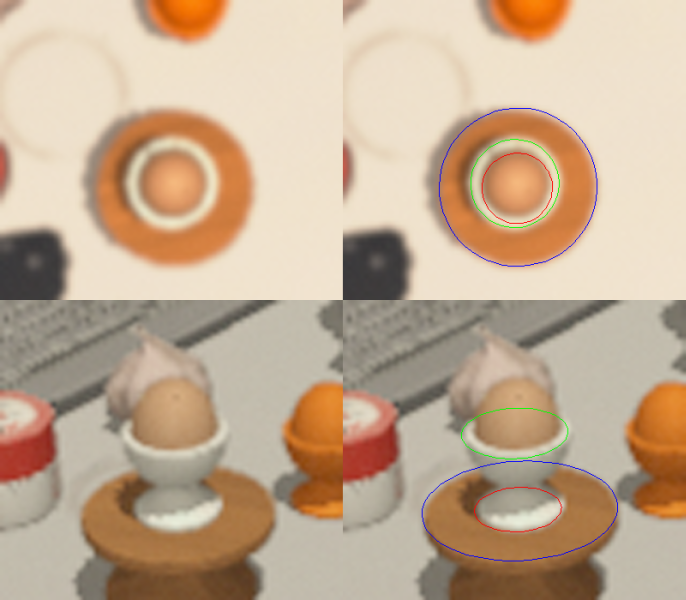

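```bash
python3 -c "
from h import *
sign_off()"
```

```text
the job is handed in; nothing more can be done
```

I nudged the egg cup about 25 mm to the middle of the stand with the closed fingertips, then backed the arm away and handed the job in. I kept the fingertips about 20 mm above the stand's top and pushed at 1 mm per step. The robot's clock read about 9 s.

**Centring:** in the last pictures the cup is upright and clear of the gripper. Its centre is about 1 mm from the stand's in both views: cup about (0.504, -0.0715), stand about (0.505, -0.072).

**Force:** every wrist reading after the approach and push calls was within the sensor's noise (under about 1 N). I only read it at the end of each call, so brief peaks in between were not seen.

**Other things:** the cream pot, garlic and rear orange look-alike look unmoved in the close-up pictures. I didn't re-measure the others; none of them was near the low part of the finger's path.

**Checks that disagreed:**
- My automatic edge fit in the scene view put the stand and rim 6–9 mm off. It seems to have caught the wrong edges, such as the stand's thick side. I trusted the drawn overlays, the top-view fit and the foot fit, which agreed to within about 2 mm.
- The top-view fit had also been about 5 mm off on the rim before the push, so I used the overlay then too.

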